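# Put the hair clips back in the colour-coded caddy

### The job

Gather the four hair clips scattered on the mat into the caddy, each in the bin of its own colour (the red-and-white clip in the burgundy-red bin, lime in lime, black in black, the metal one in silver-grey), lying flat on the bin's floor, jaws the same way up as now. The pen and the tail comb are not clips: leave them where they lie.

Things in the scene. Friction and masses are not known exactly. Their poses are not given: they have to be found in the camera images.
- clip_red_mid (a point): Loose hair clip: sectioning clip, burgundy-red upper jaw on a white lower jaw. 96 long, 16 wide, 15 high mm, closed and rigid, lying flat on a slate-blue mat, 2 mm thick, that lies on the worktop. The point is its centre, half-way up; its y axis is the clip's length, z is up. Grasp it across its width near the middle. Weighs about 10 to 20 g.
- clip_lime_mid (a point): Loose hair clip: sectioning clip, lime green all over. 104 long, 16 wide, 15 high mm, closed and rigid, lying flat on a slate-blue mat, 2 mm thick, that lies on the worktop. The point is its centre, half-way up; its y axis is the clip's length, z is up. Grasp it across its width near the middle. Weighs about 10 to 20 g.
- clip_black_mid (a point): Loose hair clip: sectioning clip, black all over. 104 long, 16 wide, 15 high mm, closed and rigid, lying flat on a slate-blue mat, 2 mm thick, that lies on the worktop. The point is its centre, half-way up; its y axis is the clip's length, z is up. Grasp it across its width near the middle. Weighs about 10 to 20 g.
- clip_silver_mid (a point): Loose hair clip: small plain metal duckbill clip, pale silver (nearly white in bright light), no colour. 81 long, 12 wide, 11 high mm, closed and rigid, lying flat on a slate-blue mat, 2 mm thick, that lies on the worktop. The point is its centre, half-way up; its y axis is the clip's length, z is up. Grasp it across its width near the middle. Weighs about 10 to 20 g.
- bin_red: The burgundy-red open bin, one of four side by side in the white caddy; fixed. 133 (x) by 73 (y) by 26 mm high, walls and floor 2.5 mm. Origin: centre of its underside, 4 mm above the worktop; x is its length, away from its pull tab; z up. A strip light hangs 0.46 m over the worktop from x = 0.62 m back, for y above 0: carry low and straight across, so that the wrist clears it.
- bin_lime: The lime green open bin, one of four side by side in the white caddy; fixed. 133 (x) by 73 (y) by 26 mm high, walls and floor 2.5 mm. Origin: centre of its underside, 4 mm above the worktop; x is its length, away from its pull tab; z up. A strip light hangs 0.46 m over the worktop from x = 0.62 m back, for y above 0: carry low and straight across, so that the wrist clears it.
- bin_black: The black open bin, one of four side by side in the white caddy; fixed. 133 (x) by 73 (y) by 26 mm high, walls and floor 2.5 mm. Origin: centre of its underside, 4 mm above the worktop; x is its length, away from its pull tab; z up. A strip light hangs 0.46 m over the worktop from x = 0.62 m back, for y above 0: carry low and straight across, so that the wrist clears it.
- bin_silver: The silver-grey open bin, one of four side by side in the white caddy; fixed. 133 (x) by 73 (y) by 26 mm high, walls and floor 2.5 mm. Origin: centre of its underside, 4 mm above the worktop; x is its length, away from its pull tab; z up. A strip light hangs 0.46 m over the worktop from x = 0.62 m back, for y above 0: carry low and straight across, so that the wrist clears it.
- pen_mid (a point): Loose ball pen, white with red ends, 145 long, 11 wide, 9 high mm, lying flat on the slate-blue mat: not a clip, it stays. The point is its centre; y is its length.
- comb_mid (a point): Loose black tail comb, 222 long, 32 wide, 4 high mm, lying flat near the front edge of the worktop: not a clip, it stays. The point is the middle of its length; y is its length.

How it is judged:
By the outcome, as a careful person would: the job done as asked, in the order asked, and still so for the second after the job is handed in, with the robot touching nothing.
It also fails if it takes over 99 s, if anything falls off the work surface, if the arm or the gripper's body presses on something with over 40 N, if the wrist force passes 120 N, or if a joint passes its speed limit or range.

### The arm

A 6-joint arm with a two-finger parallel gripper is mounted at the origin on a cart in front of the work surface, level with it; the furniture and walls round the work are solid. World frame = base frame: x ahead of the robot, y to its left, z up, the work surface at z = 0. Lengths are in m, angles in rad, forces in N, time in s.
With the tool pointing down it reaches from about 0.275 to 0.825 m from the base axis. Payload 4.9 kg.
Tool frame: the origin (TCP) lies midway between the tips of the shut fingers; the grasp point (between the pads) lies 19 mm behind it (grip_point_offset is the distance from the TCP to the grasp point, in m); z points along the fingers, y is the line along which they close (so a half turn about z gives the same grasp; the last joint's range is limited). The gripper opens to 85 mm and grips with 20 to 120 N. Pads are 22 mm wide; open, the fingers measure 114 mm over their backs; the gripper's body (76 mm by 85 mm) begins 54 mm behind the grasp point. The pads swing forward as they close: fully open they stand 13 mm farther back than shut.
Start: joints at [-1.282, 0.326, -0.193, 1.052, 0, 1.437], TCP at [0.226, -0.502, 0.231] pointing down, gripper open.
Joint ranges: [-2.65, 2.65], [-0.97, 1.79], [-1.3, 1.35], [-1.93, 2.1], [-1.47, 1.37], [-3.14, 3.14]. Speed limits (rad/s): [2.57, 2.57, 3.14, 3.14, 3.14, 3.14].

### API

Orientations are given as a rotation vector (axis times angle).
In Python, from cell import * gives the robot as it stands. Calls block until the motion is done:
- movep(position, orientation): joint-space move of the TCP to a pose.
- move_l(position, velocity=0.15, rot=None, until_force=None): straight line of the TCP; rot=None keeps the orientation; velocity is the mean speed in m/s. With until_force (N) it stops when the force on the tool has changed by that much, and returns True; else False.
- set_joints(angles): joint-space move.
- let_go() and grab(newtons=None): open the fingers fully, or close them until they stop; newtons is the grip in N (None keeps the last).
- sleep(seconds).
- ik(position, orientation): joint angles nearest the present ones, or None.
- get_state(): the state.
- grab_frame(name): name is "scene" or "top"; returns a dict with "img" (420x560x3 uint8, red, green, blue), "fx", "fy", "cx", "cy" (pixels), "cam_to_world" (4x4, takes a point from camera to world coordinates). Camera axes: x right, y down, z forward; pixel columns grow to the right and rows downward; lengths in m; the calibration is good to about 2 mm. A picture is of the moment at which its call begins. There is no depth.
A pose or a line that the arm cannot do raises MotionError and nothing moves.
- sign_off(): hands the job in; it is judged then, once.
Trained networks look in the newest picture that a camera, given by its name, has taken for a name from the list of things; names that differ only in an ending like _2 or _b are one class to them, and where a whole thing is asked for, a point or a joint stands for the part that bears it (a point fixed in the world has none). Each returns a list of dicts, best first, with "score" (0 to 1); they miss things now and then, are a little off and sometimes report something else, mostly with a low value. They report only what shows in the picture. A call takes as long as a camera call.
- spot_in(camera, name): "centre" ([column, row] in pixels, amid what is visible of it).
- silhouettes(camera, name): "mask" (420x560 bool, what is visible of it) and "centre" ([column, row] in pixels, amid what is visible of it).
- tip_of(camera, name): "centre" ([column, row] in pixels: a listed point, or the origin of a listed thing).
The state is a dict: "clock": time; "q": joint angles; "joint_velocities": joint speeds; "tau": joint torques, N m; "position": TCP position; "eef_rot": TCP orientation; "contact_force": force on the tool from outside, world axes, zero at the start; "wrist_torque": the same for the moment, N m; "finger_gap": opening from 0.0 (shut) to 1.0 (fully open); "grasp_force": force on a finger pad.
Only numpy, scipy, OpenCV 4.12 (cv2) and the standard library are available. Lean on these libraries where they do the work, as an engineer would, in place of code of your own. Each camera call takes 0.05 s, during which the arm holds its last target. There are 200 camera calls.

## Working session

There is one attempt and no reset: what is moved stays moved. The work goes in short steps, each a Python script; the robot and the scene stay as the last script left them, time stands still between calls to the robot, and variables do not carry over. Pictures are saved under pics/ and viewed, at most 14 in all, crops included, and the job is handed in when it is done.

```bash
mkdir -p pics; ls
python3 - <<'E'
from cell import *
import cv2
for c in ("top","scene"):
    f=grab_frame(c); cv2.imwrite(f"pics/{c}0.png",f["img"][:,:,::-1]); print(c,f["fx"],f["cx"],f["cy"],f["cam_to_world"])
    for n in "clip_red_mid clip_lime_mid clip_black_mid clip_silver_mid bin_red bin_lime bin_black bin_silver pen_mid comb_mid".split():
        print(n,[(([round(float(v)) for v in d["centre"]]),round(d["score"],2)) for d in tip_of(c,n)[:2]])
print(get_state())
E
```

```text
pics
top 470.2712530217543 283.96548262739077 211.0360480389813 [[ 0.00321575 -0.9931573   0.11674002  0.31697285]
 [-0.99998741 -0.00274399  0.00420158  0.01251061]
 [-0.00385249 -0.11675206 -0.99315362  1.20572271]
 [ 0.          0.          0.          1.        ]]
clip_red_mid [([448, 218], 0.57)]
clip_lime_mid [([378, 191], 0.6)]
clip_black_mid [([386, 217], 0.79)]
clip_silver_mid [([314, 219], 0.42)]
bin_red [([231, 218], 0.68)]
bin_lime [([170, 213], 0.98)]
bin_black [([202, 214], 0.8)]
bin_silver [([140, 208], 0.67)]
pen_mid [([317, 188], 0.69)]
comb_mid [([366, 249], 0.63)]
scene 384.72438713607534 280.6390147193574 210.40758884401203 [[-0.44954682 -0.41244418  0.79233671 -0.49063264]
 [-0.8932228   0.1998255  -0.40276892  0.47774962]
 [ 0.00779062 -0.8887967  -0.45823546  0.55760125]
 [ 0.          0.          0.          1.        ]]
clip_red_mid [([153, 241], 0.59), ([210, 231], 0.36)]
clip_lime_mid [([332, 187], 0.63)]
clip_black_mid [([346, 199], 0.46)]
clip_silver_mid [([300, 212], 0.42)]
bin_red [([234, 224], 0.95), ([348, 214], 0.17)]
bin_lime [([177, 234], 0.98)]
bi
[... 151 characters left out ...]
.1, 'q': array([-1.28221054e+00,  3.26194701e-01, -1.92596948e-01,  1.05197430e+00,
        2.23897372e-05,  1.43657532e+00]), 'joint_velocities': array([-7.76258397e-05,  5.53956879e-04,  2.55439579e-04, -7.76173112e-04,
        1.22888440e-03,  5.29589905e-04]), 'tau': array([ 3.86852826e-04, -4.43335390e+01,  2.62762392e+01,  1.10755347e-03,
       -2.09025388e-04, -6.28924838e-06]), 'position': array([ 0.22569188, -0.50159429,  0.23128488]), 'eef_rot': array([3.07162471e+00, 6.59201488e-01, 3.87433513e-05]), 'contact_force': array([ 0.08640636, -0.09970921,  0.07621129]), 'wrist_torque': array([ 0.03000871, -0.03335485, -0.0141549 ]), 'grasp_force': 0.0, 'finger_gap': 1.0051207413470393}
```

Run:
```python
import cv2
a=cv2.imread("pics/top0.png");cv2.imwrite("pics/topc.png",cv2.resize(a[150:290,100:500],None,fx=2,fy=2,interpolation=cv2.INTER_CUBIC))
```

```text
(no output)
```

View pics/topc.png

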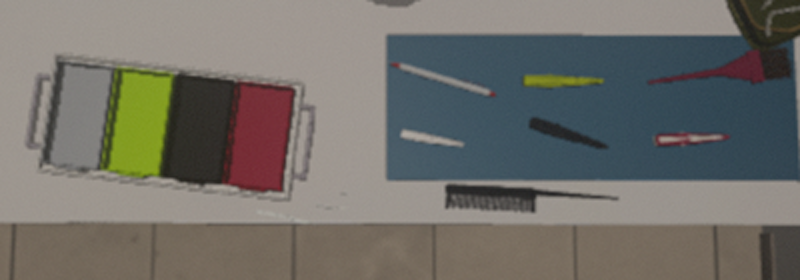

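View pics/scene0.png

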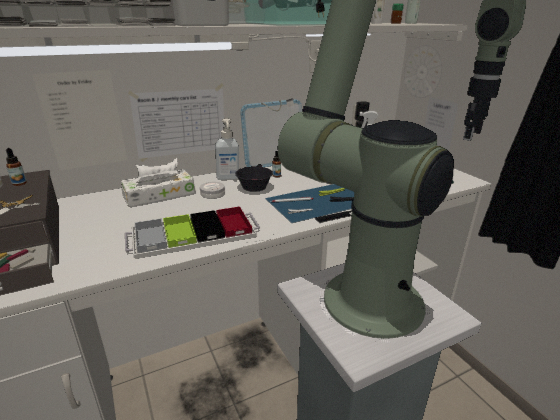

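View pics/top0.png

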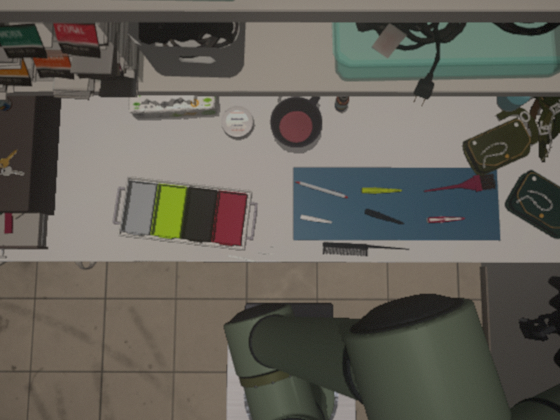

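The top view shows the clips at full-image pixels red (446,220), lime (382,190), black (386,216) and silver (316,219). The red item at (460,185) is a brush, so it stays. The bins run left to right as silver, lime, black and red, tilted by a few degrees. Next I'll get axes from the masks.

```bash
cat > h.py <<'E'
from cell import *
import numpy as np, cv2
def world(f,pts,z):
    T=f["cam_to_world"]; p=np.atleast_2d(pts)
    d=np.c_[(p[:,0]-f["cx"])/f["fx"],(p[:,1]-f["cy"])/f["fy"],np.ones(len(p))]@T[:3,:3].T
    return T[:3,3]+d*((z-T[2,3])/d[:,2])[:,None]
def pose(f,cam,name,z):
    "centre xy, yaw of long axis, (long, short), score"
    s=silhouettes(cam,name)
    if not s: return None
    m=s[0]["mask"]; r,c=np.nonzero(m)
    P=world(f,np.c_[c,r].astype(float),z)[:,:2]
    mu=P.mean(0); u=np.linalg.svd(P-mu,full_matrices=False)[2][0]; v=np.array([-u[1],u[0]])
    a=(P-mu)@u; b=(P-mu)@v
    cen=mu+u*(a.max()+a.min())/2+v*(b.max()+b.min())/2
    return cen,np.arctan2(u[1],u[0]),(np.ptp(a)+.0025,np.ptp(b)+.0025),s[0]["score"],s[0]["centre"]
Z=dict(clip_red_mid=.0095,clip_lime_mid=.0095,clip_black_mid=.0095,clip_silver_mid=.0075,pen_mid=.0065,comb_mid=.002,bin_red=.02,bin_lime=.02,bin_black=.02,bin_silver=.02)
E
python3 - <<'E'
from h import *
np.set_printoptions(precision=3,suppress=True)
f=grab_frame("top")
for n,z in Z.items():
    print(n,pose(f,"top",n,z)); t=tip_of("top",n)
    if t: print("   tip",world(f,t[0]["centre"],.004 if "bin" in n else z)[0])
# bins: colour corners
E
```

```text
clip_red_mid (array([ 0.438, -0.387]), np.float64(-1.5018139681846794), (np.float64(0.09259126586689308), np.float64(0.022751377684392216)), 0.61, [440.7, 220.3])
   tip [ 0.44 -0.4   0.01]
clip_lime_mid (array([ 0.511, -0.227]), np.float64(-1.570215456944989), (np.float64(0.10027195471441086), np.float64(0.02078883030390366)), 0.6, [373.5, 191.0])
   tip [ 0.515 -0.227  0.01 ]
clip_black_mid (array([ 0.443, -0.233]), np.float64(1.2447977384754032), (np.float64(0.09875234026655991), np.float64(0.02133194280491015)), 0.6, [381.0, 215.9])
   tip [ 0.439 -0.238  0.01 ]
clip_silver_mid (array([ 0.436, -0.062]), np.float64(1.4006668541019207), (np.float64(0.07563110463099315), np.float64(0.014304623234796436)), 0.7, [309.9, 218.3])
   tip [ 0.441 -0.056  0.008]
pen_mid (array([ 0.516, -0.075]), np.float64(-1.864872124407463), (np.float64(0.12641584166587444), np.float64(0.012272545236705618)), 0.72, [318.9, 188.1])
   tip [ 0.527 -0.068  0.006]
comb_mid (array([ 0.363, -0.184]), np.float64(-1.562929994993939), (np.float64(0.21175836972175205), np.float64(0.036119211366141706)), 0.6, [347.0, 247.3])
   tip [ 0.352 -0.186  0.002]
bin_red (array([0.437, 0.158]), np.float64(3.0252934619660015), (np.float64(0.14053236922698803), np.float64(0.07875715651699006)), 0.73, [229.3, 218.9])
   tip [0.433 0.154 0.004]
bin_lime (array([0.454, 0.312]), np.float64(3.024006069488122), (np.float64(0.1411608174170431), np.float64(0.08134425581880503)), 0.93, [166.7, 211.2])
   tip [0.453 0.309 0.004]
bin_black (array([0.445, 0.234]), np.float64(3.0396610420084715), (np.float64(0.14105296881904697), np.float64(0.08057939010142555)), 0.63, [197.9, 213.6])
   tip [0.444 0.223 0.004]
bin_silver (array([0.463, 0.389]), np.float64(3.0592388058939), (np.float64(0.14572288496566543), np.float64(0.08327417180084531)), 0.96, [132.7, 208.1])
   tip [0.454 0.388 0.004]
```

```bash
cat >> h.py <<'E'
TIP=dict(clip_red_mid=(446,220),clip_lime_mid=(382,190),clip_black_mid=(386,216),clip_silver_mid=(316,219))
def seg(f,near,z):
    "component differing from the mat colour nearest to pixel near -> centre, yaw, size"
    im=f["img"].astype(float); mat=np.median(im[170:238,297:495].reshape(-1,3),0)
    m=(np.linalg.norm(im-mat,axis=2)>38).astype(np.uint8); m[:170]=0; m[238:]=0; m[:,:296]=0
    n,L=cv2.connectedComponents(m); r,c=np.nonzero(L)
    k=np.argmin(np.hypot(c-near[0],r-near[1])); r,c=np.nonzero(L==L[r[k],c[k]])
    P=world(f,np.c_[c,r].astype(float),z)[:,:2].astype(np.float32)
    mu=P.mean(0); u=np.linalg.svd(P-mu,full_matrices=False)[2][0]; u=u*np.sign(u[1]); v=np.array([-u[1],u[0]])
    a=(P-mu)@u; b=(P-mu)@v
    return mu+u*(a.max()+a.min())/2+v*(b.max()+b.min())/2, np.arctan2(u[1],u[0]), np.array([np.ptp(a),np.ptp(b)])+.0025
E
python3 - <<'E'
from h import *
np.set_printoptions(precision=3,suppress=True)
f=grab_frame("top")
for n,t in TIP.items(): print(n,*seg(f,t,Z[n]))
hsv=cv2.cvtColor(f["img"],cv2.COLOR_RGB2HSV)
for n,px in dict(bin_red=(231,218),bin_lime=(170,212),bin_black=(200,215),bin_silver=(140,208)).items():
    im=f["img"].astype(int); m=(np.abs(im-im[px[1],px[0]]).max(2)<22).astype(np.uint8)
    n_,L=cv2.connectedComponents(m); r,c=np.nonzero(L==L[px[1],px[0]])
    rect=cv2.minAreaRect(world(f,np.c_[c,r].astype(float),.0065)[:,:2].astype(np.float32)); print(n,rect)
print(ik([.44,-.39,.1],[3.14159,0,0]))
E
```

```text
clip_red_mid [ 0.438 -0.396] 1.6222205 [0.095 0.017]
clip_lime_mid [ 0.513 -0.233] 1.5634753 [0.103 0.018]
clip_black_mid [ 0.443 -0.238] 1.2497478 [0.104 0.019]
clip_silver_mid [ 0.438 -0.063] 1.3873663 [0.084 0.016]
bin_red ((0.4365586042404175, 0.15705226361751556), (0.06691685318946838, 0.13172179460525513), 84.72067260742188)
bin_lime ((0.45483464002609253, 0.3109492063522339), (0.061752378940582275, 0.12754562497138977), 82.53182220458984)
bin_black ((0.4481963813304901, 0.2331380695104599), (0.08785601705312729, 0.1367158740758896), 83.51171875)
bin_silver ((0.4529874622821808, 0.27186813950538635), (0.36975982785224915, 0.15972065925598145), 83.49786376953125)
[-0.851  0.51  -0.268  0.792 -0.     2.291]
```

```bash
cat >> h.py <<'E'
from scipy.spatial.transform import Rotation as Ro
BIN=dict(red=(.436,.156),black=(.445,.233),lime=(.454,.310),silver=(.463,.388)); BYAW=np.pi-.117
rv=lambda psi:(Ro.from_euler('z',psi)*Ro.from_euler('x',np.pi)).as_rotvec()
def pick(col,zg,first=False):
    f=grab_frame("top"); n=f"clip_{col}_mid"; c,phi,sz=seg(f,TIP[n],Z[n]); print(col,c,phi,sz)
    if first: movep([*c,.09],rv(phi))
    else: move_l([*c,.09],.3,rot=rv(phi))
    hit=move_l([*c,zg],.1,until_force=6); grab(20); s=get_state()
    print("hit",hit,s["position"],"gap",s["finger_gap"],s["grasp_force"])
    move_l([*c,.09],.15); s=get_state(); print("lifted",s["finger_gap"],s["grasp_force"],s["clock"])
def place(col,zr=.029):
    b=BIN[col]
    move_l([*b,.09],.3,rot=rv(BYAW)); hit=move_l([*b,zr],.06,until_force=6); sleep(.3)
    s=get_state(); print("place",hit,s["position"],s["grasp_force"],s["contact_force"])
    let_go(); s=get_state(); print("gap",s["finger_gap"],s["contact_force"]); move_l([*b,.09],.15); print(get_state()["clock"])
def look(name,*boxes):
    for cam,(r0,r1,c0,c1),k in boxes:
        im=grab_frame(cam)["img"][r0:r1,c0:c1,::-1]; cv2.imwrite(f"pics/{name}_{cam}.png",cv2.resize(im,None,fx=k,fy=k,interpolation=cv2.INTER_CUBIC))
E
python3 - <<'E'
from h import *
np.set_printoptions(precision=3,suppress=True)
pick("red",.008,True)
look("lift",("scene",(120,330,100,480),2))
E
```

```text
red [ 0.439 -0.396] 1.6194049 [0.095 0.018]
hit False [ 0.439 -0.396  0.008] gap 0.14362166442666083 19.472014919301728
lifted 0.14747730062016004 19.363711668183896 5.6583
```

View pics/lift_scene.png

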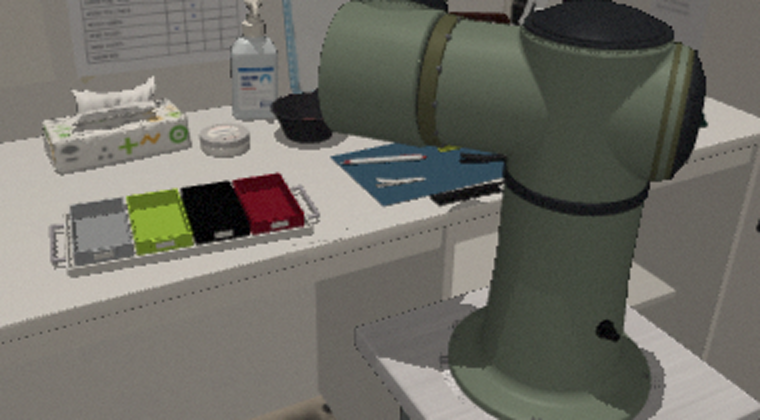

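The arm hides the clip in this view, but the grip reads 19 N, so it is held. The bins stand at crop pixels (100,230) to (270,205), unobstructed.

Run:
```python
from h import *
np.set_printoptions(precision=3,suppress=True)
place("red")
move_l([.44,-.1,.12],.3)
look("red",("scene",(200,265,110,270),4),("top",(160,260,100,270),4))
```

```text
place False [0.436 0.156 0.029] 19.366157370532164 [ 0.895 -0.641  0.656]
gap 1.00044287684159 [-1.174  1.203  0.39 ]
10.425
```

View pics/red_scene.png

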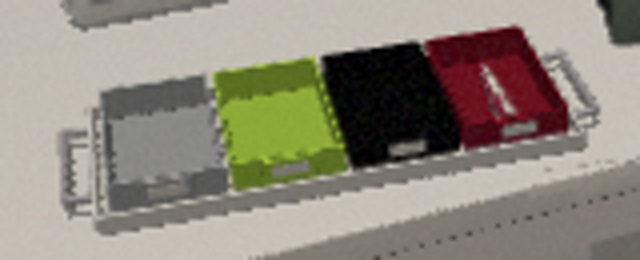

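View pics/red_top.png

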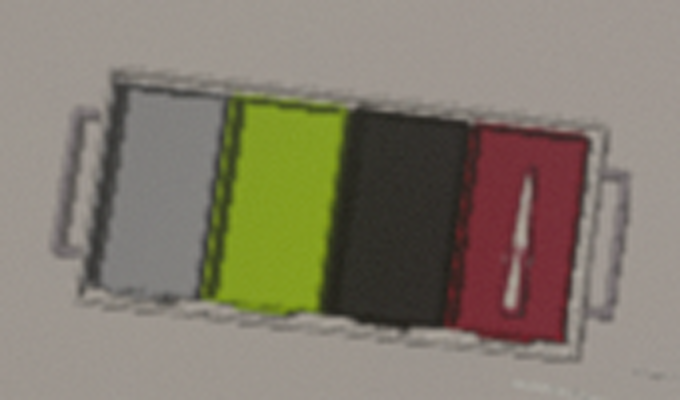

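The red clip lies flat in the red bin (top crop 505–535, 165–318), with its white stripe up as before. I'll do the others the same way, using the poses already measured.

```bash
cat >> h.py <<'E'
MEAS={TIP[f"clip_{k}_mid"]:(np.array(c),p,0) for k,c,p in [("lime",(.513,-.233),1.563),("black",(.443,-.238),1.250),("silver",(.438,-.063),1.387)]}
seg=lambda f,t,z:MEAS[t]
E
python3 - <<'E'
from h import *
np.set_printoptions(precision=3,suppress=True)
for c,z in (("lime",.008),("black",.008)):
    pick(c,z)
    s=get_state()
    if s["grasp_force"]<8: raise SystemExit("lost")
    place(c)
move_l([.44,-.1,.12],.3)
look("lb",("scene",(200,265,110,270),4),("top",(160,260,100,500),2))
E
```

```text
lime [ 0.513 -0.233] 1.563 0
hit False [ 0.513 -0.233  0.008] gap 0.13980769369124524 19.494321249076165
lifted 0.1398625407805056 19.38549406186212 15.525
place False [0.454 0.31  0.029] 19.394054112685808 [-0.777 -0.657 -0.091]
gap 1.0006854291393885 [ 0.765  0.158 -0.319]
20.2167
black [ 0.443 -0.238] 1.25 0
hit False [ 0.443 -0.238  0.008] gap 0.14912419240709124 19.55704727799457
lifted 0.1462362534766085 19.392897277307384 24.575
place False [0.445 0.233 0.029] 19.395055378538544 [ 0.158 -0.526 -0.45 ]
gap 1.001941263581212 [ 0.359 -0.317  0.024]
29.225
```

View pics/lb_scene.png

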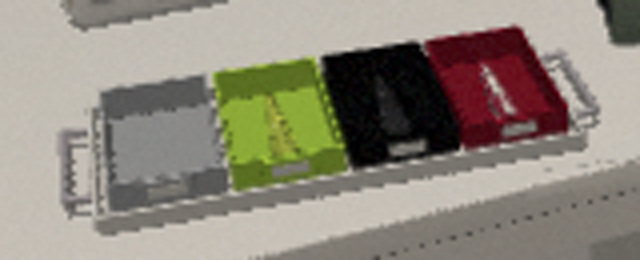

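View pics/lb_top.png

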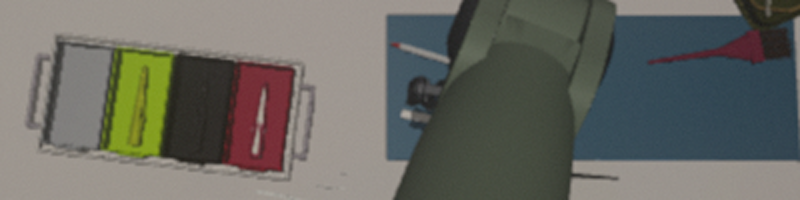

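The lime clip (scene crop 277,125) and the black clip (392,105) both lie flat in their bins. The silver one is left.

Run:
```python
from h import *
np.set_printoptions(precision=3,suppress=True)
pick("silver",.006)
if get_state()["grasp_force"]<8: raise SystemExit("lost")
place("silver")
move_l([.44,-.1,.15],.3); set_joints([-1.282,.326,-.193,1.052,0,1.437]); print(get_state()["clock"])
look("end",("scene",(200,265,110,270),4),("top",(150,270,100,500),2))
f=grab_frame("top")
for n in ("pen_mid","comb_mid"): print(n,pose(f,"top",n,Z[n])[:3])
```

```text
silver [ 0.438 -0.063] 1.387 0
hit False [ 0.438 -0.063  0.006] gap 0.09871472649761034 19.55768366017736
lifted 0.09932811750581151 19.417608848544887 34.825
place False [0.463 0.388 0.029] 19.427003250391408 [-0.207  0.154  0.165]
gap 1.0004798117619915 [-0.11  -0.275 -0.536]
39.3667
42.85
pen_mid (array([ 0.513, -0.08 ]), np.float64(-1.8658945315899202), (np.float64(0.10441305399967366), np.float64(0.011285738949556751)))
comb_mid (array([ 0.363, -0.152]), np.float64(-1.5696983568912835), (np.float64(0.15314968151598524), np.float64(0.03562687296893165)))
```

View pics/end_scene.png

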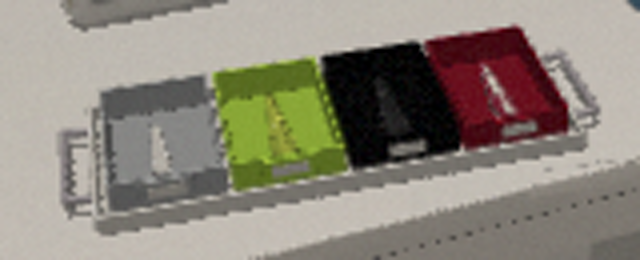

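View pics/end_top.png

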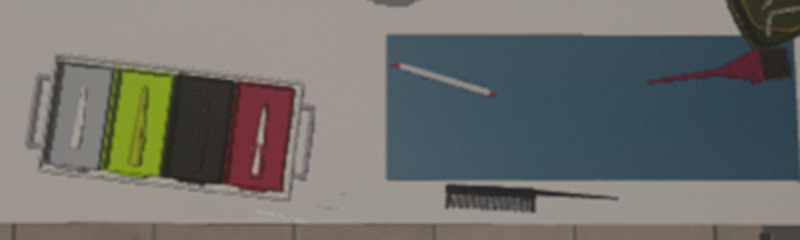

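All four clips lie flat in their own bins. The pen (395–493, 65–94) and the comb (447–617, 185–210) sit at the same pixels as at the start.

```bash
python3 -c "
from cell import *
sleep(.5); print(sign_off())"
```

```text
the job is handed in; nothing more can be done
None
```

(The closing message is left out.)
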